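# Weigh out one portion of column blanks from the slide-gate hopper

## Task

Tare the scale under the empty tray by pressing its orange key until you feel it give, without forcing it or pressing the grey keys. Then draw the hopper's slide gate partway out, just far enough to let the three wooden rounds of the first bay (the one farthest from the gate's handle) drop into the tray while the other two bays stay full, and push the gate fully home again. Leave the tray on the scale and do not disturb the things standing around.

Things in the scene. Friction and masses are not known exactly. Their poses are not given: they have to be found in the camera images.
- hopper: Fixed hopper on a four-legged rail frame; origin on the table under its middle, z up, y along the gate's travel (the gate draws out to -y). Box 138 mm long (y), 86 mm wide (x), plywood ends, clear long faces, flared mouth 136 mm across x, top 272 mm above the table. Rails run to y = +-128 mm, no higher than 149 mm; legs at x = +-52, y = +-117 mm.
- first_bay (a point): Middle of the first bay's outlet, at the gate's upper face, 140 mm above the table, hopper y = +44 mm, the end farthest from the handle. Three bays in a row along y, each 40 mm (y) by 76 mm (x), open below onto the gate, with 4 mm dividers: first at y = +44, second at 0, third at -44 mm. Each holds one portion: three rounds stacked.
- gate (a joint): Steel slide gate under the bays. 0 = fully home against its stop; grows in m as it is drawn along the hopper's -y, to 0.134 fully open. Starts 0 to 0.010 out. About 3 N of friction; stays where left. The first bay empties at about 0.040 and is clear at 0.046; the second bay's edge comes at 0.050, its rounds sink from about 0.075 and drop at about 0.084.
- gate_line (a point): Black setting line across the gate plate (90 mm wide, 5 mm thick, upper face 140 mm above the table), which runs out of the hopper's -y end as a bare tongue. Hidden inside while shut; level with the outside of the hopper's end wall (hopper y = -69 mm) when the gate is 0.052 out, the setting for one bay. A second line does so at 0.096, for two bays.
- gate_handle (a point): Middle of the gate's red bent-up flange, 160 mm above the table, at hopper y = -162.5 mm when home. Flange 80 mm wide across the travel, 5 mm thick, from the tongue at 140 mm up to 181 mm, upper edge rolled 10 mm thick. Behind it, 91 mm of bare tongue to the hopper when home: shut fingers can reach down there, tips above 140 mm. The other side is free.
- scale: Fixed bench scale between the hopper's legs, 200 mm wide; origin on the table under the middle of its steel platter (150 x 190 mm, top 50 mm above the table). Axes as the hopper's. Its keypad panel reaches out towards -x (the robot), sloping down to -x by 0.20 rad, with a blank grey-green display and three flat keys in a row.
- tare_key: Orange tare key, a stiff membrane key 30 mm (x) by 36 mm (y), rightmost seen from the robot. Origin in the middle of its upper face, 43 mm above the table, at x = -159, y = -60 mm from the scale's origin; its z is the face's normal. 3.5 mm proud, travel 1.5 mm: yields from 2 N, answers once held for 0.1 s at over 4 N, bottoms at 5 N. Pressing straight down is fine.
- key_mid: Grey middle key, same size, 60 mm to the left (+y) of the tare key; another function, not to be pressed.
- key_left: Grey left key, same size, 120 mm to the left (+y) of the tare key; another function, not to be pressed.
- tray: Open green catch tray, 130 mm (x) by 172 mm (y) by 45 mm high, walls 4 mm, loose, standing empty on the scale's platter below the hopper; origin at the middle of its underside.
- glue: Bystander: white glue bottle, 56 mm diameter, 150 mm tall, standing; origin at the middle of its underside.
- spray_can: Bystander: copper-coloured can, 66 mm diameter, 170 mm tall, standing; origin at the middle of its underside.
- massing_model: Bystander: loose white massing model on a 130 x 110 mm plywood base, 80 mm tall; origin at the middle of its underside.
- round_a1: Turned wooden round (column blank), 34 mm diameter, 70 mm long, 45 g; origin at its centre, x along its length. Starts in the first bay, number 1 from below.
- round_a2: Turned wooden round (column blank), 34 mm diameter, 70 mm long, 45 g; origin at its centre, x along its length. Starts in the first bay, number 2 from below.
- round_a3: Turned wooden round (column blank), 34 mm diameter, 70 mm long, 45 g; origin at its centre, x along its length. Starts in the first bay, number 3 from below.
- round_b1: Turned wooden round (column blank), 34 mm diameter, 70 mm long, 45 g; origin at its centre, x along its length. Starts in the second bay, number 1 from below.
- round_b2: Turned wooden round (column blank), 34 mm diameter, 70 mm long, 45 g; origin at its centre, x along its length. Starts in the second bay, number 2 from below.
- round_b3: Turned wooden round (column blank), 34 mm diameter, 70 mm long, 45 g; origin at its centre, x along its length. Starts in the second bay, number 3 from below.
- round_c1: Turned wooden round (column blank), 34 mm diameter, 70 mm long, 45 g; origin at its centre, x along its length. Starts in the third bay, number 1 from below.
- round_c2: Turned wooden round (column blank), 34 mm diameter, 70 mm long, 45 g; origin at its centre, x along its length. Starts in the third bay, number 2 from below.
- round_c3: Turned wooden round (column blank), 34 mm diameter, 70 mm long, 45 g; origin at its centre, x along its length. Starts in the third bay, number 3 from below.
Not all that is in view belongs to the job. Leave any red look-alike of the round_a3 alone. What is shaped like the round_c3 but turquoise is not meant.

How it is judged:
By the outcome, as a careful person would: the job done as asked, in the order asked, and still so for the second after the job is handed in, with the robot touching nothing.
It also fails if it takes over 48 s, if anything falls off the work surface, if the arm or the gripper's body presses on something with over 40 N, if the wrist force passes 120 N, or if a joint passes its speed limit or range.

## Robot

A 6-joint arm with a two-finger parallel gripper is mounted at the origin on the work surface. World frame = base frame: x ahead of the robot, y to its left, z up, the work surface at z = 0. Lengths are in mm, angles in rad, forces in N, time in s.
With the tool pointing down it reaches from about 350 to 775 mm from the base axis. Payload 7.3 kg.
Tool frame: the origin (TCP) lies on the mounting face of the last link; the fingertips stand 178 mm ahead of it and the grasp point (between the pads) lies 159 mm ahead of it (bot.grip_point_offset is the distance from the TCP to the grasp point, in mm); x points along the fingers, y is the direction in which the jaws open and shut, and the axes are right-handed (so a half turn about x gives the same grasp; the last joint's range is limited). The gripper opens to 92 mm and grips with 3 to 60 N. Pads are 19 mm wide; open, the fingers measure 130 mm over their backs; the gripper's body (75 mm by 190 mm) begins 47 mm behind the grasp point.
Start: joints at [1.072, 0.342, 1.524, -0, 1.275, -0.146], TCP at [181.38, 492.675, 404.741] pointing down, gripper open.
Joint ranges: [-2.53, 2.53], [-0.77, 2.02], [0.04, 2.7], [-1, 4.14], [0.28, 2.66], [-3.11, 3.11]. Speed limits (rad/s): [2.57, 2.57, 3.14, 3.14, 3.14, 3.14].

## Interface

Orientations are given as [roll, pitch, yaw] about the fixed x, y, z axes, in that order (R = Rz(yaw) Ry(pitch) Rx(roll)).
In Python, from plant import bot gives the robot as it stands.
- The arm moves only by the tool arm_command, never from a script. Its argument "moves" is a list of rows, each a list of 5 numbers: the shift along the tool's x, y, z in cm, then the turn about the tool's x in degrees, then the opening, from 0 (shut) to 1 (fully open). A call has 1 to 10 rows; each row is the pose to reach, as a shift and turn from the pose measured when the call began, along the tool's axes at that moment; what a row does not reach only later rows make up. A row lasts 1/10 s, in which the tool goes at most 50 mm and 8.59 degrees, less where a joint would pass 70% of its speed; a pose out of reach is approached as far as the arm can. A call with a gripper value outside its range is refused whole. The fingers move at their own pace and stop on an object; the grip force is fixed at half the most. Time passes only in rows, so rows that repeat a pose let the fingers close. It gives the time, the measured TCP pose, the force and the opening at its end, in the units of the state.
- bot.get_obs(): the state, without advancing time (a new reading comes with each control period).
- bot.capture(name): name is "side" or "top" or "wrist"; returns a dict with "frame" (384x512x3 uint8, blue, green, red), "K" (3x3 intrinsics, pixels), "origin" and "orientation" of the camera in the world; the wrist camera has in their place "T_tool_cam" (4x4, takes a point from camera to tool coordinates, whose origin is the TCP and whose axes are the tool frame's). Camera axes: x right, y down, z forward; pixel columns grow to the right and rows downward; lengths in mm; the calibration is good to about 2 mm. A picture is of the moment at which its call begins: read the wrist's pose just before it. There is no depth.
- bot.close_job(): hands the job in, once; it reports no verdict.
The state is a dict: "time": time; "joint_positions": joint angles; "dq": joint speeds; "tau": joint torques, N m; "tool_pos": TCP position; "tcp_rot": TCP orientation; "contact_force": force on the tool from outside, world axes, zero at the start; "moment": the same for the moment, N m; "grip_width": finger opening in mm.
Only numpy, scipy, OpenCV 4.12 (cv2) and the standard library are available. Lean on these libraries where they do the work, as an engineer would, in place of code of your own. Each camera call takes 0.05 s, during which the arm holds its last target.

## Working session

There is one attempt and no reset: what is moved stays moved. The work goes in short steps, Python scripts to look and compute and a tool call to move; the robot and the scene stay as the last step left them, time stands still between calls to the robot, and variables do not carry over. Pictures are saved under pics/ and viewed, and the job is handed in when it is done.

Besides the shell and the picture viewer there is one more tool, called after "Call:" as name(argument=value, ...), one argument or row to a line, values as JSON. arm_command: Moves the arm, as the interface text tells. Its arguments: {"type":"object","properties":{"moves":{"type":"array"}},"required":["moves"]}

```bash
ls; mkdir -p pics; python3 - <<'E'
from plant import bot
import cv2,pickle
o=bot.get_obs();print(o)
for n in("side","top","wrist"):
    c=bot.capture(n);cv2.imwrite(f"pics/{n}0.png",c["frame"]);pickle.dump(c,open(f"{n}0.pkl","wb"))
    print(n,{k:v for k,v in c.items() if k!="frame"})
E
```

```text
pics
{'time': 0.0, 'joint_positions': array([ 1.07200094e+00,  3.42717678e-01,  1.52503773e+00, -2.16954723e-06,
        1.27538247e+00, -1.45973199e-01]), 'dq': array([-1.71256438e-04, -1.26424959e-05,  7.68721283e-04, -7.35328384e-04,
        1.91231402e-04, -9.05069391e-04]), 'tau': array([ 1.43745830e-03, -4.31231368e+01, -2.44228417e+01,  7.18742958e-02,
        5.57643129e-02, -1.11974286e-04]), 'tool_pos': array([181.31088913, 492.54873959, 404.04013521]), 'tcp_rot': array([-1.71542695,  1.5692511 , -2.06824851]), 'contact_force': array([ 0.37560422, -0.48947843, -0.02569519]), 'moment': array([0.0073993 , 0.01638615, 0.00062007]), 'grip_width': 91.6979768282925}
side {'K': array([[463.66746721,   0.        , 257.9001032 ],
       [  0.        , 463.66746721, 197.07561185],
       [  0.        ,   0.        ,   1.        ]]), 'origin': array([-149.62026516, -340.15502149, 1042.43120655]), 'orientation': array([-2.37724961, -0.00526573, -1.08594718])}
top {'K': array([[351.55762085,   0.        , 254.04408289],
       [  0.        , 351.55762085, 187.12476634],
       [  0.        ,   0.        ,   1.        ]]), 'origin': array([556.44900466,  42.44977355, 987.87838157]), 'orientation': array([-3.07911372,  0.01070673, -1.58785824])}
wrist {'K': array([[338.32330024,   0.        , 256.99495214],
       [  0.        , 338.32330024, 187.68218464],
       [  0.        ,   0.        ,   1.        ]]), 'T_tool_cam': array([[-1.23025911e-03, -3.09471130e-01,  9.50908043e-01,
         2.06006848e+01],
       [ 9.99999227e-01, -5.51461798e-04,  1.11429982e-03,
         2.18852344e-01],
       [ 1.79545836e-04,  9.50908679e-01,  3.09471569e-01,
        -8.32761267e+01],
       [ 0.00000000e+00,  0.00000000e+00,  0.00000000e+00,
         1.00000000e+00]])}
```

View pics/side0.png

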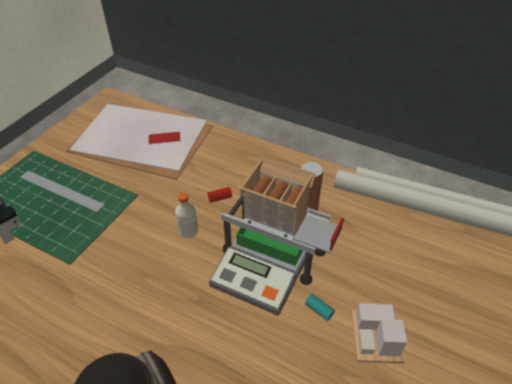

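View pics/top0.png

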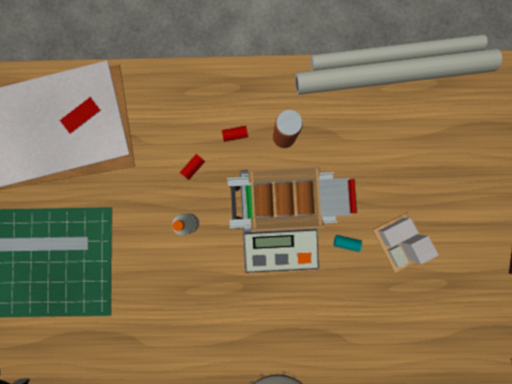

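View pics/wrist0.png

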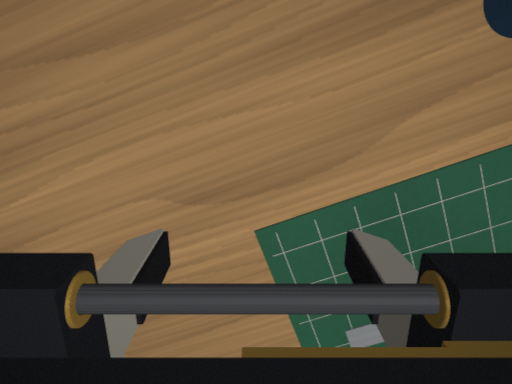

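```bash
cat > h.py <<'E'
import numpy as np,cv2,pickle
from scipy.spatial.transform import Rotation as R
def ray(c,uv):
    d=np.linalg.inv(c["K"])@np.array([uv[0],uv[1],1.])
    return np.array(c["origin"]),R.from_euler("xyz",c["orientation"]).as_matrix()@d
def onz(c,uv,z):
    o,d=ray(c,uv);return o+d*(z-o[2])/d[2]
def tri(c1,u1,c2,u2):
    o1,d1=ray(c1,u1);o2,d2=ray(c2,u2);d1/=np.linalg.norm(d1);d2/=np.linalg.norm(d2)
    s=np.linalg.lstsq(np.c_[d1,-d2],o2-o1,rcond=None)[0]
    p,q=o1+s[0]*d1,o2+s[1]*d2
    return (p+q)/2,np.linalg.norm(p-q)
def load(n): return pickle.load(open(n+".pkl","rb"))
def blobs(c,lo,hi,amin=25):
    h=cv2.cvtColor(c["frame"],cv2.COLOR_BGR2HSV);m=cv2.inRange(h,lo,hi)
    n,l,s,ce=cv2.connectedComponentsWithStats(m)
    return [(ce[i].round(2),s[i][:5].tolist(),cv2.minAreaRect(np.argwhere(l==i)[:,::-1].astype(np.float32))) for i in range(1,n) if s[i][4]>amin]
E
python3 - <<'E'
from h import *
for n in("side0","top0"):
    c=load(n)
    for nm,lo,hi in(("orange",(5,200,180),(12,255,255)),("red",(0,180,60),(3,255,255)),("red2",(175,180,60),(180,255,255)),("green",(55,150,40),(75,255,200)),("turq",(85,150,60),(95,255,255))):
        for b in blobs(c,lo,hi): print(n,nm,b)
    f=c["frame"]
    x0,y0,x1,y1=(200,150,420,370) if n=="side0" else (160,90,450,290)
    cv2.imwrite(f"pics/{n}_crop.png",cv2.resize(f[y0:y1,x0:x1],None,fx=2.7,fy=2.7,interpolation=cv2.INTER_CUBIC))
E
```

```text
side0 red (array([165.37, 137.18]), [151, 133, 28, 9, 142], ((164.62872314453125, 137.28713989257812), (6.268734931945801, 27.264019012451172), 84.2894058227539))
side0 red (array([218.91, 193.8 ]), [208, 188, 23, 13, 176], ((219.35296630859375, 193.91177368164062), (8.731282234191895, 22.070741653442383), 75.96376037597656))
side0 red (array([337.29, 228.96]), [332, 218, 11, 23, 52], ((337.4122009277344, 229.1902313232422), (2.4445064067840576, 24.16568946838379), 24.77513885498047))
side0 green (array([270.73, 242.62]), [246, 233, 52, 22, 216], ((271.0960388183594, 243.06040954589844), (54.06679153442383, 6.007421970367432), 20.85445785522461))
side0 turq (array([318.31, 305.25]), [308, 296, 23, 20, 131], ((318.5244445800781, 305.7195129394531), (24.831628799438477, 8.277209281921387), 38.65980529785156))
top0 orange (array([303.54, 257.83]), [298, 253, 12, 10, 103], ((303.5, 257.5), (9.0, 11.0), 90.0))
top0 red (array([ 79.62, 114.83]), [61, 98, 38, 34, 582], ((79.65284729003906, 114.85371398925781), (15.606794357299805, 37.194637298583984), 52.594642639160156))
top0 red (array([2
[... 3273 characters left out ...]
ay([ 38.54, 291.55]), [32, 284, 14, 17, 214], ((38.5, 292.0), (16.0, 13.0), 90.0))
top0 green (array([ 56.5 , 291.51]), [50, 284, 14, 16, 213], ((56.5, 291.5), (15.0, 13.0), 90.0))
top0 green (array([ 32.19, 309.34]), [0, 303, 65, 13, 540], ((31.903202056884766, 309.257080078125), (11.446596145629883, 63.98667526245117), 88.83085632324219))
top0 green (array([ 92.58, 308.46]), [84, 303, 18, 12, 160], ((92.5, 308.5), (17.0, 11.0), 0.0))
top0 green (array([ 74.37, 309.12]), [66, 304, 17, 11, 147], ((74.0, 309.0), (16.0, 10.0), -0.0))
top0 turq (array([347.26, 243.01]), [334, 236, 27, 15, 276], ((347.39410400390625, 242.97647094726562), (26.790912628173828, 10.412663459777832), 12.52880859375))
```

View pics/side0_crop.png

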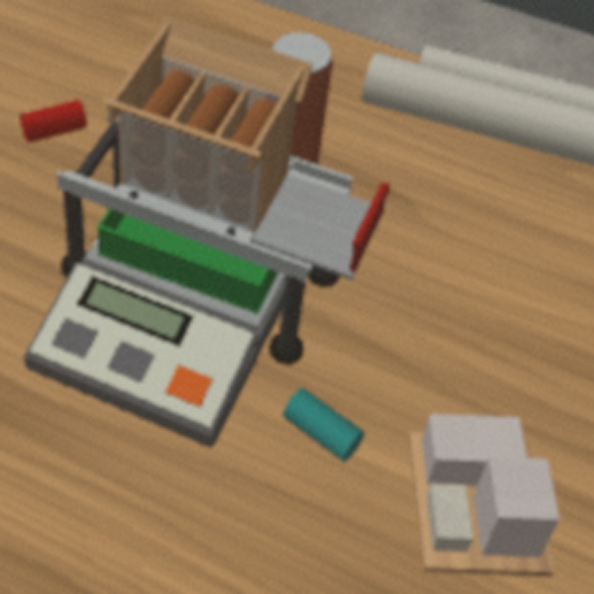

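View pics/top0_crop.png

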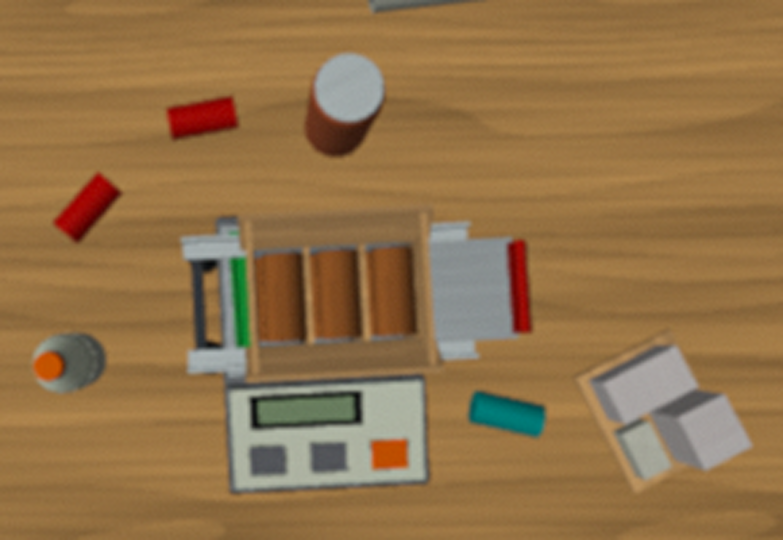

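Candidates for the orange key (top view): the key at (304,258), against the glue cap at (178,225) and the grey keys at (260,261) and (282,260). For the red handle: the flange at (352,196), against red rounds at (234,133), (192,166) and (80,115). I choose the key on the panel and the flange on the tongue. The crops above confirm both.

```bash
python3 - <<'E'
from h import *
s,t=load("side0"),load("top0")
print(blobs(s,(0,160,180),(12,255,255)))
ot=blobs(t,(5,200,180),(12,255,255))[0][0]
for b in blobs(s,(5,160,150),(14,255,255),20): print("side orange",b)
print("key@43",onz(t,ot,43), onz(s,(270,292.5),43), tri(t,ot,s,(270,292.5)))
# grey keys in top: crop (268,460),(328,457),(390,454) scale 2.7 off 160,90
for p in((268,460),(328,457),(390,454)): print("key",onz(t,(160+(p[0]-.85)/2.7,90+(p[1]-.85)/2.7),43).round(1))
for b in blobs(t,(0,180,60),(3,255,255)): 
    if abs(b[0][0]-352)<3:
        box=cv2.boxPoints(b[2]);print(box); print("flange",onz(t,b[0],175))
        for p in box: print(onz(t,p,181).round(1))
print("flange tri",tri(t,(351.9,195.6),s,(337.3,229)))
# frame ends: hopper box top corners in top crop z=272
for nm,p,z in(("mouth NW",(246,213),272),("NE",(430,212),272),("SW",(250,375),272),("SE",(437,362),272),("rail +y top",(183,238),149),("rail +y bot",(188,373),149),("rail -y top",(469,222),149),("rail -y bot",(478,358),149),("wall/tongue mid",(433,290),200)):
    print(nm,onz(t,(160+(p[0]-.85)/2.7,90+(p[1]-.85)/2.7),z).round(1))
E
```

```text
[(array([182.11, 195.49]), [179, 193, 8, 6, 35], ((182.30001831054688, 195.39999389648438), (4.743415832519531, 7.273237705230713), 71.56504821777344)), (array([269.57, 292.29]), [262, 286, 16, 14, 132], ((269.5776062011719, 292.3189697265625), (12.605419158935547, 10.373208999633789), 23.198589324951172))]
side orange (array([182.2 , 195.87]), [178, 193, 10, 7, 55], ((182.5, 196.0), (6.0, 9.0), 90.0))
side orange (array([269.6 , 292.33]), [262, 286, 16, 14, 133], ((269.5776062011719, 292.3189697265625), (12.605419158935547, 10.373208999633789), 23.198589324951172))
key@43 [425.2877466  -76.66546763  43.        ] [423.06468356 -78.53355712  43.        ] (array([424.93538009, -77.36329334,  39.48224169]), np.float64(0.5762389141341284))
key [421.3  41.8  43. ]
key [423.3 -17.2  43. ]
key [425.3 -78.2  43. ]
[[348.16245 179.27411]
 [353.42136 178.89847]
 [355.7665  211.73096]
 [350.5076  212.1066 ]]
flange [ 583.90739473 -175.06579347  175.        ]
[ 621.3 -166.2  181. ]
[ 621.9 -178.3  181. ]
[ 546.7 -181.   181. ]
[ 546. -169.  181.]
flange tri (array([ 584.37538177, -176.28203644,  173.78686318]), np.float64(1.9607689564841346))
mouth NW [639.5  55.3 272. ]
NE [637.7 -83.9 272. ]
SW [517.3  54.4 272. ]
SE [524.7 -85.9 272. ]
rail +y top [632.5 113.9 149. ]
rail +y bot [513.2 110.9 149. ]
rail -y top [ 642.2 -139.8  149. ]
rail -y bot [ 522.1 -144.   149. ]
wall/tongue mid [580.9 -97.2 200. ]
```

```bash
cat >> h.py <<'E'
def to(p,yaw=None):
    """print shift (cm, tool axes) bringing TCP to p; turn so that the tool y axis lies at angle yaw (mod pi)"""
    from plant import bot
    o=bot.get_obs();M=R.from_euler("xyz",o["tcp_rot"]).as_matrix()
    print("t",round(o["time"],2),"tcp",o["tool_pos"].round(1),"F",o["contact_force"].round(1),"grip",round(o["grip_width"],1),"y-axis ang",round(float(np.degrees(np.arctan2(M[1,1],M[0,1]))),1),"x",M[:,0].round(3))
    print("shift cm",(M.T@(np.array(p)-o["tool_pos"])/10).round(2))
    if yaw is not None:
        # turn about tool x (down): +turn rotates y toward z
        v=M.T@np.array([np.cos(yaw),np.sin(yaw),0]);a=np.degrees(np.arctan2(v[2],v[1]))
        print("turn deg",round((a+90)%180-90,1))
E
python3 - <<'E'
from h import *
to((320,250,420),np.pi/2+.036); to((424.5,-77.5,178+43+25),np.pi/2+.036)
E
```

```text
t 0.15 tcp [181.3 492.6 404.2] F [0.4 0.8 0.7] grip 91.9 y-axis ang 69.8 x [-0.001 -0.001 -1.   ]
shift cm [ -1.56 -17.97  21.39]
turn deg -22.3
t 0.15 tcp [181.3 492.6 404.2] F [0.4 0.8 0.7] grip 91.9 y-axis ang 69.8 x [-0.001 -0.001 -1.   ]
shift cm [ 15.87 -45.08  42.52]
turn deg -22.3
```

Call:
arm_command(
  moves=[
    [-1.5,-4.5,5,-5,0],
    [-1.5,-9,10.5,-10,0],
    [-1.5,-13.5,16,-16,0],
    [-1.5,-18,21.5,-22,0],
    [-1.5,-22.5,25,-22,0],
    [-1.5,-27,29,-22,0],
    [-1.5,-31.5,32,-22,0],
    [0,-36,35.5,-22,0],
    [3,-40,39,-22,0],
    [6,-44,42,-22,0],
  ],
)

```text
time: 1.15
tool_pos: [386.3, 42.4, 386.2]
tcp_rot: [-0.564, 1.569, -0.533]
contact_force: [1.2, 0.8, 0.1]
grip_width: 16.2
```

```bash
python3 - <<'E'
from h import *
to((424.5,-77.5,178+43+20),np.pi/2+.036)
E
```

```text
t 1.15 tcp [386.3  42.4 386.2] F [1.2 0.8 0.1] grip 16.2 y-axis ang 91.8 x [ 0.002 -0.001 -1.   ]
shift cm [ 14.54 -12.09   3.42]
turn deg -0.3
```

Call:
arm_command(
  moves=[
    [0,-4,1.2,0,0],
    [0,-8,2.3,0,0],
    [3,-12,3.4,0,0],
    [7,-12.1,3.4,0,0],
    [10,-12.1,3.4,0,0],
    [13,-12.1,3.4,0,0],
    [14,-12.1,3.4,0,0],
    [14.5,-12.1,3.4,0,0],
    [14.5,-12.1,3.4,0,0],
  ],
)

```text
time: 2.05
tool_pos: [424.6, -77.6, 241.7]
tcp_rot: [-0.552, 1.568, -0.521]
contact_force: [-0.0, 1.1, 0.1]
grip_width: 0.4
```

```bash
python3 - <<'E'
from h import *
from plant import bot
to((424.5,-77.5,178+43),np.pi/2+.036)
o=bot.get_obs()
w=bot.capture("wrist");cv2.imwrite("pics/w1.png",w["frame"])
M=np.eye(4);M[:3,:3]=R.from_euler("xyz",o["tcp_rot"]).as_matrix();M[:3,3]=o["tool_pos"]
T=M@w["T_tool_cam"];w["origin"]=T[:3,3];w["orientation"]=R.from_matrix(T[:3,:3]).as_euler("xyz")
for b in blobs(w,(3,160,120),(14,255,255),100): print(b, onz(w,b[0],43))
s=bot.capture("side");cv2.imwrite("pics/s1.png",cv2.resize(s["frame"][150:370,180:420],None,fx=2.7,fy=2.7,interpolation=cv2.INTER_CUBIC))
E
```

```text
t 2.05 tcp [424.6 -77.6 241.7] F [-0.   1.1  0.1] grip 0.4 y-axis ang 91.8 x [ 0.002 -0.001 -1.   ]
shift cm [ 2.07  0.02 -0.01]
turn deg -0.3
(array([258.88, 217.97]), [228, 204, 62, 35, 1772], ((258.5, 221.0), (34.0, 61.0), 90.0)) [417.95566702 -77.0309697   43.        ]
```

View pics/w1.png

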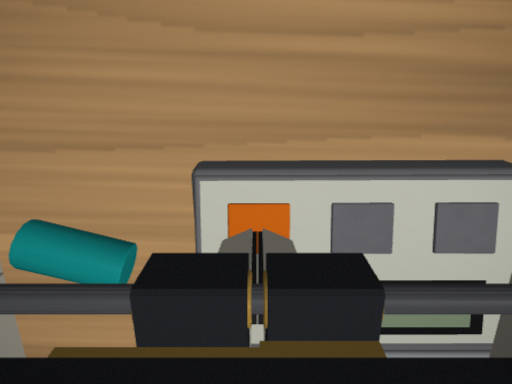

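View pics/s1.png

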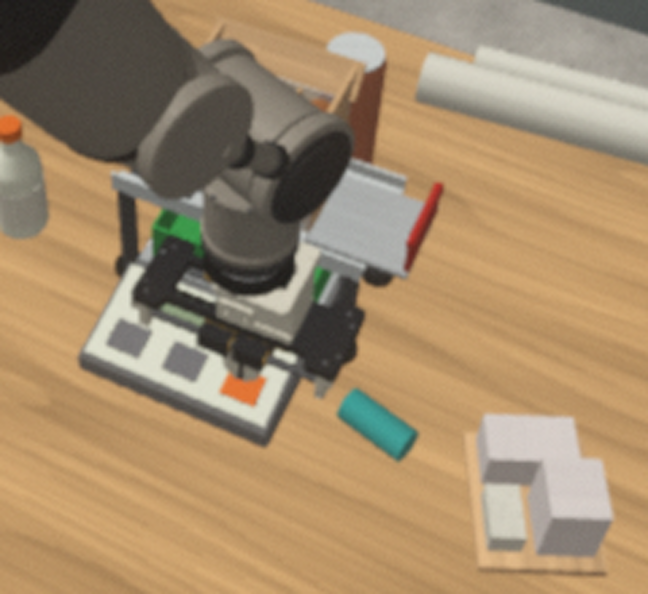

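The wrist view shows the shut fingers over the orange key. Its columns run 228–290 and its rows about 203–254, so the centre casts to about (424.6, -77), which agrees with the top view. I'm descending.

Call:
arm_command(
  moves=[
    [0.6,0,0,0,0],
    [1.2,0,0,0,0],
    [1.6,0,0,0,0],
    [1.7,0,0,0,0],
    [1.7,0,0,0,0],
  ],
)

```text
time: 2.65
tool_pos: [424.8, -77.7, 225.2]
tcp_rot: [-0.492, 1.567, -0.461]
contact_force: [-0.3, -0.2, 0.5]
grip_width: 0.4
```

Call:
arm_command(
  moves=[
    [0.1,0,0,0,0],
    [0.15,0,0,0,0],
    [0.15,0,0,0,0],
  ],
)

```text
time: 2.95
tool_pos: [424.8, -77.7, 223.8]
tcp_rot: [-0.485, 1.567, -0.454]
contact_force: [0.3, 0.8, 1.0]
grip_width: 0.3
```

Call:
arm_command(
  moves=[
    [0.1,0,0,0,0],
    [0.1,0,0,0,0],
  ],
)

```text
time: 3.15
tool_pos: [424.9, -77.7, 222.9]
tcp_rot: [-0.466, 1.566, -0.435]
contact_force: [-0.6, 0.5, 2.6]
grip_width: 0.7
```

Call:
arm_command(
  moves=[
    [0.08,0,0,0,0],
    [0.08,0,0,0,0],
  ],
)

```text
time: 3.35
tool_pos: [425.0, -77.7, 222.2]
tcp_rot: [-0.456, 1.566, -0.425]
contact_force: [-0.6, 0.8, 4.3]
grip_width: 0.2
```

Call:
arm_command(
  moves=[
    [0.05,0,0,0,0],
    [0.05,0,0,0,0],
  ],
)

```text
time: 3.55
tool_pos: [425.1, -77.7, 221.8]
tcp_rot: [-0.441, 1.566, -0.41]
contact_force: [-0.5, 0.4, 4.3]
grip_width: 0.4
```

Call:
arm_command(
  moves=[
    [0.05,0,0,0,0],
    [0.05,0,0,0,0],
  ],
)

```text
time: 3.75
tool_pos: [425.1, -77.7, 221.5]
tcp_rot: [-0.436, 1.566, -0.405]
contact_force: [-2.1, 0.9, 7.5]
grip_width: 0.6
```

Call:
arm_command(
  moves=[
    [0.03,0,0,0,0],
    [0.03,0,0,0,0],
    [0.03,0,0,0,0],
  ],
)

```text
time: 4.05
tool_pos: [425.1, -77.7, 221.5]
tcp_rot: [-0.434, 1.565, -0.403]
contact_force: [-2.7, 0.5, 8.0]
grip_width: 0.6
```

Call:
arm_command(
  moves=[
    [-4,0,0,0,0],
    [-9,0,0,0,0],
    [-14,0,0,0,0],
    [-18,0,0,0,0],
    [-18,0,0,0,0],
  ],
)

```text
time: 4.55
tool_pos: [425.0, -77.6, 406.4]
tcp_rot: [-0.414, 1.555, -0.382]
contact_force: [0.2, -0.3, -0.6]
grip_width: 0.4
```

```bash
python3 - <<'E'
from h import *
from plant import bot
to((583.5,-140,400),.036)
o=bot.get_obs()
w=bot.capture("wrist");cv2.imwrite("pics/w2.png",w["frame"])
E
```

```text
t 4.55 tcp [425.  -77.6 406.4] F [ 0.2 -0.3 -0.6] grip 0.4 y-axis ang 91.8 x [ 0.015 -0.006 -1.   ]
shift cm [ 0.91 -6.73 15.64]
turn deg 89.7
```

View pics/w2.png

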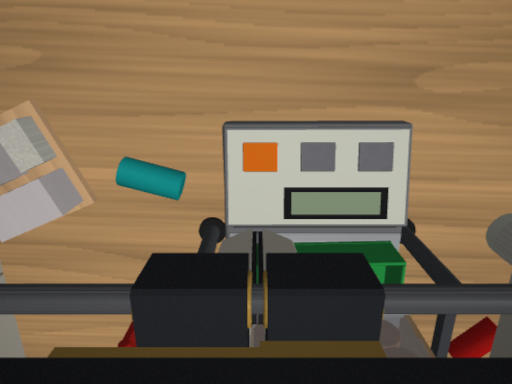

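```bash
python3 - <<'E'
from plant import bot
print(bot.get_obs()["joint_positions"].round(3))
E
```

```text
[-0.358  0.168  1.766 -0.     1.197 -1.96 ]
```

Call:
arm_command(
  moves=[
    [-1,-4,0,8.5,0],
    [-1,-6.7,2,17,0],
    [-1,-6.7,5,25.5,0],
    [-1,-6.7,8,34,0],
    [-1,-6.7,11,42.5,0],
    [-1,-6.7,14,51,0],
    [-1,-6.7,15.6,59.5,0],
    [-1,-6.7,15.6,68,0],
    [-1,-6.7,15.6,76.5,0],
    [-1,-6.7,15.6,85,0],
  ],
)

```text
time: 5.6
tool_pos: [582.4, -139.4, 412.4]
tcp_rot: [1.03, 1.565, -0.428]
contact_force: [-0.4, 0.2, -0.7]
grip_width: 0.3
```

```bash
python3 - <<'E'
from h import *
to((583.5,-140,328),.036)
E
```

```text
t 5.6 tcp [ 582.4 -139.4  412.4] F [-0.4  0.2 -0.7] grip 0.3 y-axis ang 6.4 x [ 0.006 -0.003 -1.   ]
shift cm [8.44 0.06 0.04]
turn deg 4.4
```

Straighten the turn, go partway down, and look before reaching behind the flange.

Call:
arm_command(
  moves=[
    [1,0,0,4.4,0],
    [2,0,0,4.4,0],
    [2,0,0,4.4,0],
  ],
)

```text
time: 5.9
tool_pos: [582.2, -139.4, 388.9]
tcp_rot: [-0.152, 1.57, -1.685]
contact_force: [-0.3, 1.0, -0.7]
grip_width: 0.1
```

```bash
python3 - <<'E'
from h import *
from plant import bot
to((583.5,-140,328),.036)
for n,(x0,y0,x1,y1) in(("side",(180,150,400,330)),("top",(200,90,400,270))):
    c=bot.capture(n);pickle.dump(c,open(f"{n}2.pkl","wb"));cv2.imwrite(f"pics/{n}2.png",cv2.resize(c["frame"][y0:y1,x0:x1],None,fx=3,fy=3,interpolation=cv2.INTER_CUBIC))
E
```

```text
t 5.9 tcp [ 582.2 -139.4  388.9] F [-0.3  1.  -0.7] grip 0.1 y-axis ang 2.2 x [-0. -0. -1.]
shift cm [6.09 0.13 0.06]
turn deg 0.1
```

View pics/side2.png

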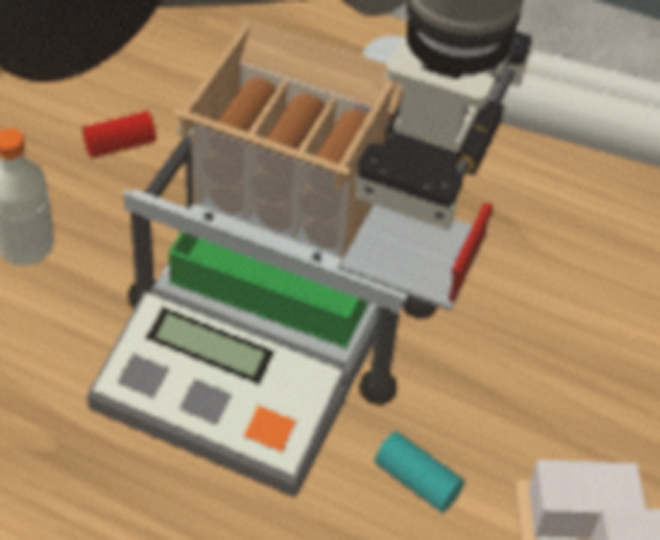

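View pics/top2.png

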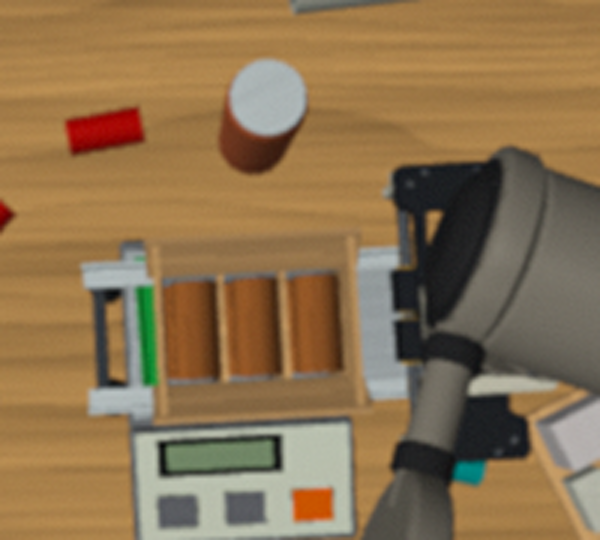

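Call:
arm_command(
  moves=[
    [2,0.1,0,0,0],
    [4,0.1,0,0,0],
    [5.5,0.1,0,0,0],
    [6,0.1,0,0,0],
    [6,0.1,0,0,0],
  ],
)

```text
time: 6.5
tool_pos: [583.8, -139.6, 331.1]
tcp_rot: [1.048, 1.567, -0.484]
contact_force: [0.7, -0.4, -0.4]
grip_width: 0.2
```

Call:
arm_command(
  moves=[
    [0,0,0.5,0,0],
    [0,0,1,0,0],
    [0,0,1.2,0,0],
    [0,0,1.2,0,0],
  ],
)

```text
time: 6.9
tool_pos: [584.3, -152.2, 331.6]
tcp_rot: [1.061, 1.566, -0.472]
contact_force: [0.6, 0.3, -0.1]
grip_width: 0.3
```

Call:
arm_command(
  moves=[
    [0,0,0.2,0,0],
    [0,0,0.4,0,0],
    [0,0,0.4,0,0],
  ],
)

```text
time: 7.2
tool_pos: [584.4, -156.4, 331.7]
tcp_rot: [1.051, 1.566, -0.483]
contact_force: [0.4, -0.5, -0.0]
grip_width: 0.3
```

Call:
arm_command(
  moves=[
    [0,0,0.2,0,0],
    [0,0,0.4,0,0],
    [0,0,0.4,0,0],
  ],
)

```text
time: 7.5
tool_pos: [584.6, -160.7, 331.6]
tcp_rot: [1.026, 1.566, -0.508]
contact_force: [0.3, -0.1, -0.3]
grip_width: 0.6
```

Call:
arm_command(
  moves=[
    [0,0,0.2,0,0],
    [0,0,0.3,0,0],
    [0,0,0.3,0,0],
  ],
)

```text
time: 7.8
tool_pos: [584.7, -162.4, 331.6]
tcp_rot: [1.862, 1.567, 0.328]
contact_force: [-0.1, 6.7, 2.0]
grip_width: 0.5
```

```bash
python3 - <<'E'
from h import *
from plant import bot
to((583.5,-165,328),.036)
c=bot.capture("side");pickle.dump(c,open(f"side3.pkl","wb"));cv2.imwrite(f"pics/side3.png",cv2.resize(c["frame"][150:300,230:400],None,fx=4,fy=4,interpolation=cv2.INTER_CUBIC))
E
```

```text
t 7.8 tcp [ 584.7 -162.4  331.6] F [-0.1  6.7  2. ] grip 0.5 y-axis ang 2.1 x [ 0.003  0.001 -1.   ]
shift cm [ 0.36 -0.13  0.26]
turn deg 0.1
```

View pics/side3.png

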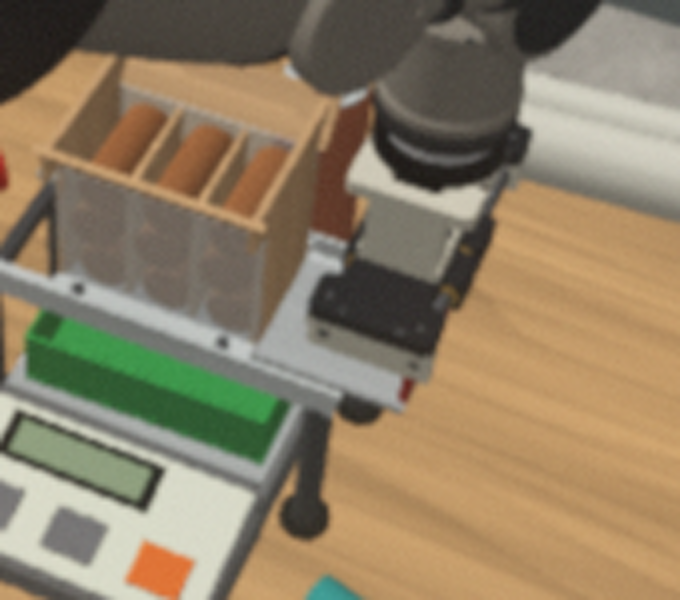

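Call:
arm_command(
  moves=[
    [0,0,0.8,0,0],
    [0,0,1.6,0,0],
    [0,0,2.4,0,0],
    [0,0,3.2,0,0],
    [0,0,3.9,0,0],
    [0,0,4.2,0,0],
    [0,0,4.2,0,0],
  ],
)

```text
time: 8.55
tool_pos: [586.2, -203.4, 331.6]
tcp_rot: [2.456, 1.566, 0.923]
contact_force: [-0.4, 6.2, 2.8]
grip_width: 0.3
```

```bash
python3 - <<'E'
from h import *
from plant import bot
to((583.5,-213.5,328),.036)
c=bot.capture("side");pickle.dump(c,open(f"side4.pkl","wb"));cv2.imwrite(f"pics/side4.png",cv2.resize(c["frame"][150:300,230:400],None,fx=4,fy=4,interpolation=cv2.INTER_CUBIC))
c=bot.capture("top");pickle.dump(c,open(f"top4.pkl","wb"));cv2.imwrite(f"pics/top4.png",cv2.resize(c["frame"][150:270,220:400],None,fx=4,fy=4,interpolation=cv2.INTER_CUBIC))
E
```

```text
t 8.55 tcp [ 586.2 -203.4  331.6] F [-0.4  6.2  2.8] grip 0.3 y-axis ang 2.2 x [ 0.003  0.004 -1.   ]
shift cm [ 0.36 -0.31  1.  ]
turn deg 0.1
```

View pics/side4.png

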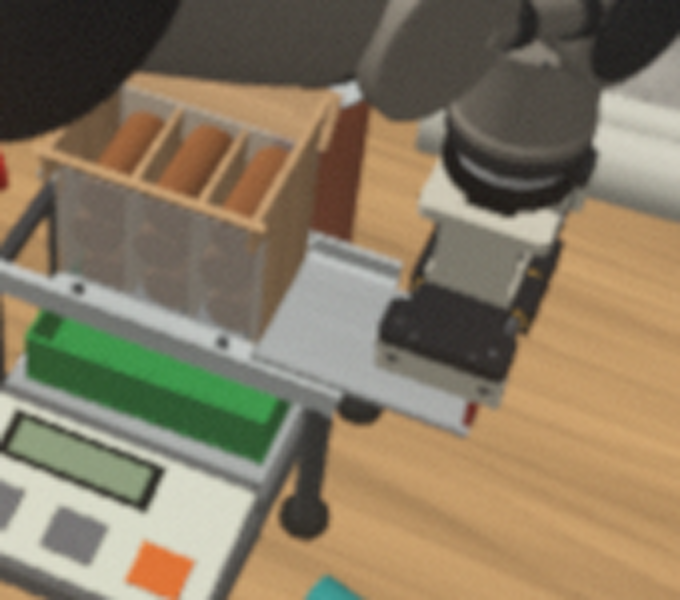

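View pics/top4.png

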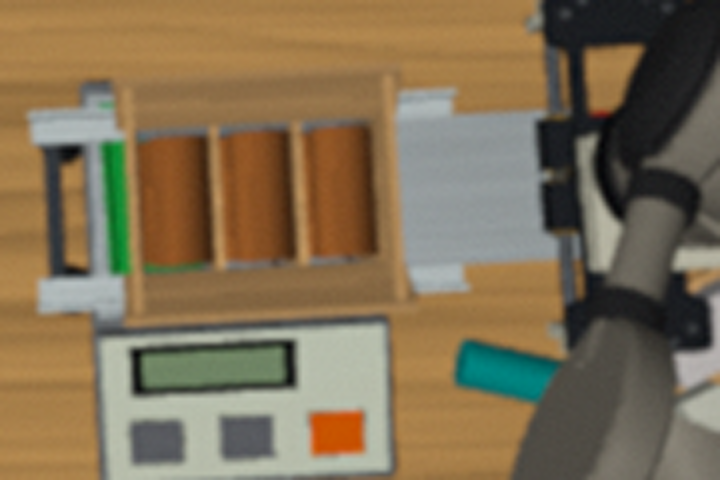

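The gate is about 41 mm out. All three bays still hold their rounds, and the black line isn't out of the end wall yet. I continue in small steps.

Call:
arm_command(
  moves=[
    [0,0,0.3,0,0],
    [0,0,0.6,0,0],
    [0,0,0.7,0,0],
    [0,0,0.7,0,0],
    [0,0,0.7,0,0],
  ],
)

```text
time: 9.15
tool_pos: [586.5, -208.8, 331.6]
tcp_rot: [2.811, 1.564, 1.279]
contact_force: [0.4, 8.0, 2.9]
grip_width: 0.8
```

```bash
python3 - <<'E'
from h import *
from plant import bot
to((583.5,-213.5,328),.036)
c=bot.capture("side");pickle.dump(c,open(f"side5.pkl","wb"));cv2.imwrite(f"pics/side5.png",cv2.resize(c["frame"][150:300,230:400],None,fx=4,fy=4,interpolation=cv2.INTER_CUBIC))
c=bot.capture("top");pickle.dump(c,open(f"top5.pkl","wb"));cv2.imwrite(f"pics/top5.png",cv2.resize(c["frame"][150:270,220:400],None,fx=4,fy=4,interpolation=cv2.INTER_CUBIC))
E
```

```text
t 9.15 tcp [ 586.5 -208.8  331.6] F [0.4 8.  2.9] grip 0.8 y-axis ang 2.2 x [ 0.002  0.007 -1.   ]
shift cm [ 0.36 -0.32  0.46]
turn deg 0.1
```

View pics/side5.png

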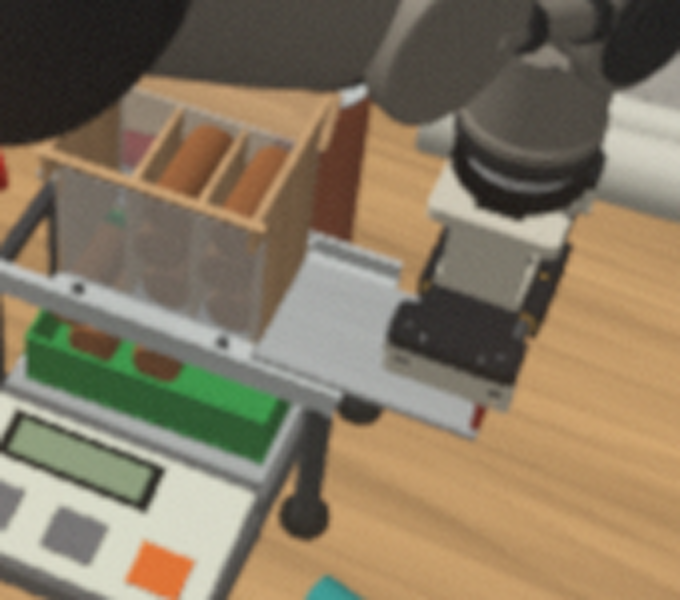

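View pics/top5.png

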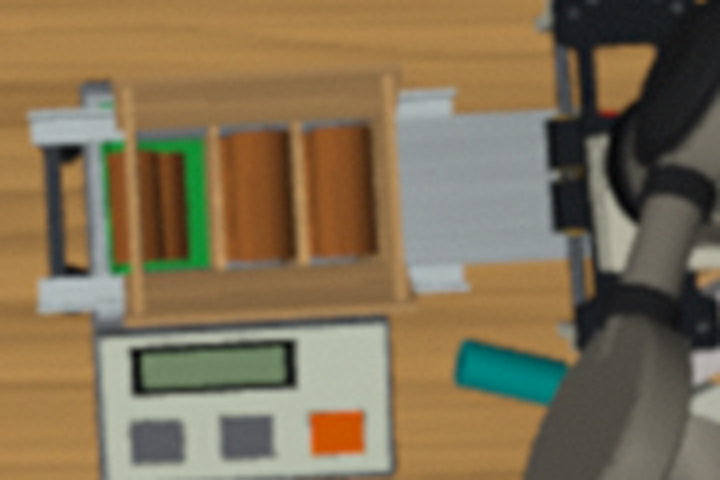

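Call:
arm_command(
  moves=[
    [0,0,0.3,0,0],
    [0,0,0.4,0,0],
    [0,0,0.4,0,0],
    [0,0,0.4,0,0],
    [0,0,0.4,0,0],
  ],
)

```text
time: 9.75
tool_pos: [586.7, -211.1, 331.7]
tcp_rot: [2.981, 1.56, 1.449]
contact_force: [-0.2, 8.6, 2.5]
grip_width: 0.3
```

```bash
python3 - <<'E'
from h import *
from plant import bot
to((583.5,-213.5,328),.036)
c=bot.capture("side");pickle.dump(c,open(f"side6.pkl","wb"));a=cv2.resize(c["frame"][160:280,225:345],None,fx=4.8,fy=4.8,interpolation=cv2.INTER_CUBIC);cv2.imwrite(f"pics/side6.png",a)
c=bot.capture("top");pickle.dump(c,open(f"top6.pkl","wb"));cv2.imwrite(f"pics/top6.png",cv2.resize(c["frame"][160:240,225:345],None,fx=6,fy=6,interpolation=cv2.INTER_CUBIC))
E
```

```text
t 9.75 tcp [ 586.7 -211.1  331.7] F [-0.2  8.6  2.5] grip 0.3 y-axis ang 2.3 x [ 0.001  0.011 -1.   ]
shift cm [ 0.37 -0.33  0.23]
turn deg 0.2
```

View pics/side6.png

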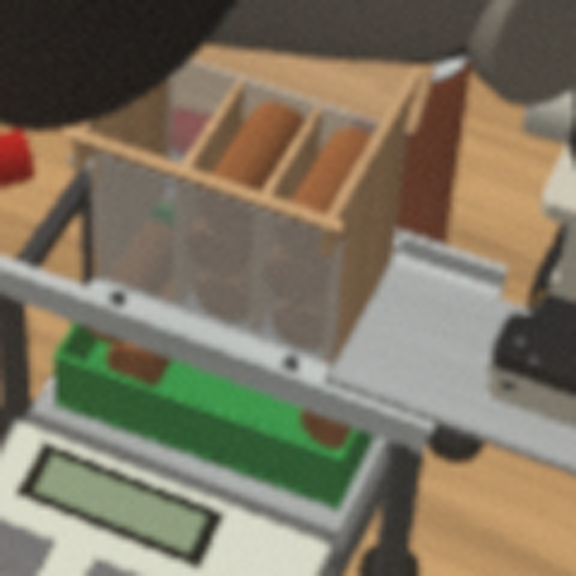

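View pics/top6.png

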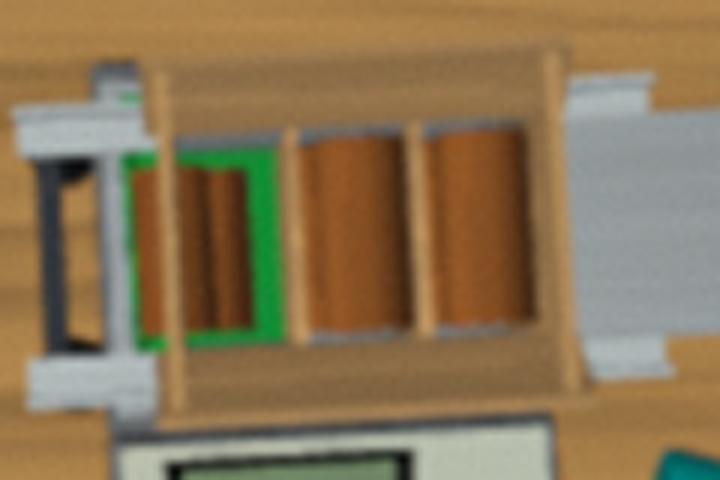

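```bash
python3 - <<'E'
from h import *
s,t=load("side6"),load("top6")
print(tri(t,(253.2,201.7),s,(255.2,213.1)))
print(tri(t,(253.2,201.7),s,(140/4.8+225,350/4.8+160)))
def proj(c,p):
    M=R.from_euler("xyz",c["orientation"]).as_matrix();q=c["K"]@(M.T@(np.array(p)-c["origin"]));return q[:2]/q[2]
for p in((582,70,90),(582,70,75),(582,40,75),(547,70,75),(547,40,75),(547,60,110),(617,60,110),(582,51,75),(582,-85,75)):
    a,b=proj(s,p),proj(t,p);print(p,"sidecrop",((a-[225,160])*4.8).round(),"topcrop",((b-[225,160])*6).round())
f=cv2.resize(s["frame"][185:260,225:310],None,fx=8,fy=8,interpolation=cv2.INTER_CUBIC)
cv2.imwrite("pics/side6b.png",cv2.convertScaleAbs(f,alpha=1.6,beta=-60))
E
```

```text
(array([576.82352592,  49.84846312, 120.72720134]), np.float64(8.26562515092335))
(array([578.02336303,  52.13625944,  35.08920063]), np.float64(5.569480955036555))
(582, 70, 90) sidecrop [111. 272.] topcrop [131. 236.]
(582, 70, 75) sidecrop [111. 290.] topcrop [132. 237.]
(582, 40, 75) sidecrop [157. 308.] topcrop [202. 235.]
(547, 70, 75) sidecrop [ 81. 331.] topcrop [133. 318.]
(547, 40, 75) sidecrop [128. 350.] topcrop [203. 317.]
(547, 60, 110) sidecrop [ 96. 297.] topcrop [155. 318.]
(617, 60, 110) sidecrop [155. 215.] topcrop [152. 150.]
(582, 51, 75) sidecrop [140. 302.] topcrop [176. 236.]
(582, -85, 75) sidecrop [357. 390.] topcrop [491. 230.]
```

View pics/side6b.png

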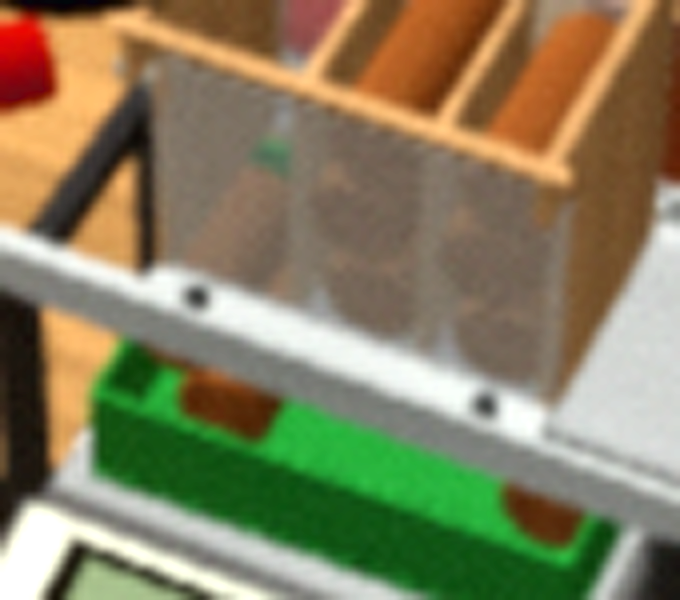

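The third round lies stacked on another at the tray's +y end. Its centre is about z≈100 and its top about 118, below the gate. The first bay is empty and bays 2 and 3 are full. Now I back off, lift over the flange and push the gate home from outside.

Call:
arm_command(
  moves=[
    [0,0,-0.6,0,0],
    [0,0,-0.8,0,0],
    [-2,0,-0.8,0,0],
    [-5,0,-0.8,0,0],
    [-6.5,0,-0.5,0,0],
    [-6.5,0.1,2,0,0],
    [-6.5,0.1,5,0,0],
    [-6,0.1,6,0,0],
    [-3,0.1,6,0,0],
    [0,0.1,6,0,0],
  ],
)

```text
time: 10.85
tool_pos: [589.9, -271.3, 330.4]
tcp_rot: [2.845, 1.561, 1.312]
contact_force: [0.1, -0.1, -0.7]
grip_width: 0.2
```

```bash
python3 - <<'E'
from h import *
from plant import bot
to((587,-250,331),.036)
c=bot.capture("side");cv2.imwrite(f"pics/side7.png",cv2.resize(c["frame"][160:300,225:405],None,fx=4.2,fy=4.2,interpolation=cv2.INTER_CUBIC))
E
```

```text
t 10.85 tcp [ 589.9 -271.3  330.4] F [ 0.1 -0.1 -0.7] grip 0.2 y-axis ang 2.2 x [ 0.003  0.01  -1.   ]
shift cm [-0.04 -0.21 -2.14]
turn deg 0.1
```

View pics/side7.png

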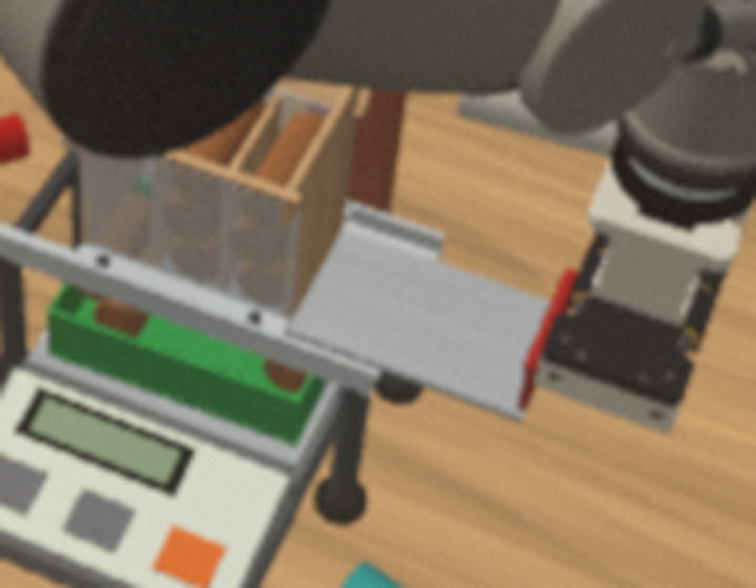

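Call:
arm_command(
  moves=[
    [0,-0.2,-1.5,0,0],
    [0,-0.2,-2.6,0,0],
    [0,-0.2,-3.4,0,0],
    [0,-0.2,-4.2,0,0],
    [0,-0.2,-5,0,0],
    [0,-0.2,-5.8,0,0],
    [0,-0.2,-6.5,0,0],
    [0,-0.2,-7.1,0,0],
    [0,-0.2,-7.4,0,0],
    [0,-0.2,-7.4,0,0],
  ],
)

```text
time: 11.9
tool_pos: [584.1, -196.8, 325.5]
tcp_rot: [-2.806, 1.557, 1.945]
contact_force: [1.1, -6.9, -4.3]
grip_width: 0.5
```

Call:
arm_command(
  moves=[
    [0,0,-0.3,0,0],
    [0,0,-0.5,0,0],
    [0,0,-0.5,0,0],
  ],
)

```text
time: 12.2
tool_pos: [583.9, -193.4, 325.5]
tcp_rot: [-2.713, 1.561, 2.038]
contact_force: [1.2, -11.8, -6.1]
grip_width: 0.9
```

Call:
arm_command(
  moves=[
    [0,0,-0.4,0,0],
    [0,0,-0.4,0,0],
  ],
)

```text
time: 12.4
tool_pos: [583.7, -192.2, 325.7]
tcp_rot: [-2.034, 1.568, 2.715]
contact_force: [-0.1, -19.3, -7.0]
grip_width: 0.2
```

Call:
arm_command(
  moves=[
    [0,0,-0.4,0,0],
    [0,0,-0.4,0,0],
  ],
)

```text
time: 12.6
tool_pos: [583.5, -191.0, 325.8]
tcp_rot: [-0.313, 1.565, -1.848]
contact_force: [0.3, -18.7, -7.9]
grip_width: 0.3
```

Call:
arm_command(
  moves=[
    [0,0,-0.4,0,0],
    [0,0,-0.4,0,0],
    [0,0,-0.4,0,0],
  ],
)

```text
time: 12.9
tool_pos: [583.3, -190.0, 325.8]
tcp_rot: [-0.07, 1.558, -1.606]
contact_force: [0.7, -18.3, -7.5]
grip_width: 0.3
```

Call:
arm_command(
  moves=[
    [0,0,-0.4,0,0],
    [0,0,-0.4,0,0],
    [0,0,-0.4,0,0],
  ],
)

```text
time: 13.2
tool_pos: [583.1, -189.0, 325.9]
tcp_rot: [0.008, 1.551, -1.529]
contact_force: [0.3, -18.8, -7.3]
grip_width: 0.6
```

```bash
python3 - <<'E'
from h import *
from plant import bot
for p,e in(((584.1,-196.8,325.5),(-2.806,1.557,1.945)),((583.9,-193.4,325.5),(-2.713,1.561,2.038)),((583.7,-192.2,325.7),(-2.034,1.568,2.715)),((583.5,-191,325.8),(-.313,1.565,-1.848)),((583.3,-190,325.8),(-.07,1.558,-1.606)),((583.1,-189,325.9),(.008,1.551,-1.529)),((584.7,-162.4,331.6),(1.862,1.567,.328))):
    M=R.from_euler("xyz",e).as_matrix();print((np.array(p)+170*M[:,0]).round(1))
to((583,-189,331))
E
```

```text
[ 583.2 -194.6  155.5]
[ 583.1 -191.9  155.5]
[ 583.3 -192.   155.7]
[ 583.2 -191.9  155.8]
[ 583.2 -192.2  155.8]
[ 583.2 -192.4  155.9]
[ 585.3 -162.2  161.6]
t 13.2 tcp [ 583.1 -189.   325.9] F [  0.3 -18.8  -7.3] grip 0.6 y-axis ang 1.9 x [ 0.001 -0.02  -1.   ]
shift cm [-0.51 -0.01  0.01]
```

The fingertip has stayed at y≈-192 while the force rose from 12 to 19 N, so the gate is on its stop. I'm backing off.

Call:
arm_command(
  moves=[
    [0,0,0.8,0,0],
    [0,0,2,0,0],
    [-1,0,4,0,0],
    [-4,0,5,0,0],
    [-8,0,6,0,0],
    [-11,0,8,0,0],
    [-12,0,11,0,0],
    [-12,0,14,0,0],
    [-12,0,17,0,0],
    [-12,0,17,0,0],
  ],
)

```text
time: 14.2
tool_pos: [588.0, -359.9, 448.8]
tcp_rot: [0.021, 1.551, -1.52]
contact_force: [0.0, 0.2, -0.5]
grip_width: 0.3
```

```bash
python3 - <<'E'
from h import *
from plant import bot
to((583,-360,450))
for n,(x0,y0,x1,y1) in(("side",(180,140,420,320)),("top",(160,90,400,270))):
    c=bot.capture(n);pickle.dump(c,open(f"{n}8.pkl","wb"));cv2.imwrite(f"pics/{n}8.png",cv2.resize(c["frame"][y0:y1,x0:x1],None,fx=3.2,fy=3.2,interpolation=cv2.INTER_CUBIC))
    for b in blobs(c,(0,180,60),(3,255,255)): print(n,b[0],b[1])
E
```

```text
t 14.2 tcp [ 588.  -359.9  448.8] F [ 0.   0.2 -0.5] grip 0.3 y-axis ang 1.7 x [ 0.001 -0.02  -1.   ]
shift cm [-0.12 -0.5  -0.  ]
side [164.91 137.21] [151, 133, 28, 9, 163]
side [219.26 194.03] [208, 188, 23, 13, 199]
side [336.8  228.65] [332, 218, 11, 23, 46]
top [ 79.62 114.79] [61, 98, 38, 34, 582]
top [234.49 133.1 ] [223, 127, 24, 14, 237]
top [191.71 166.32] [181, 155, 23, 24, 234]
top [351.27 195.59] [348, 180, 7, 33, 165]
```

View pics/side8.png

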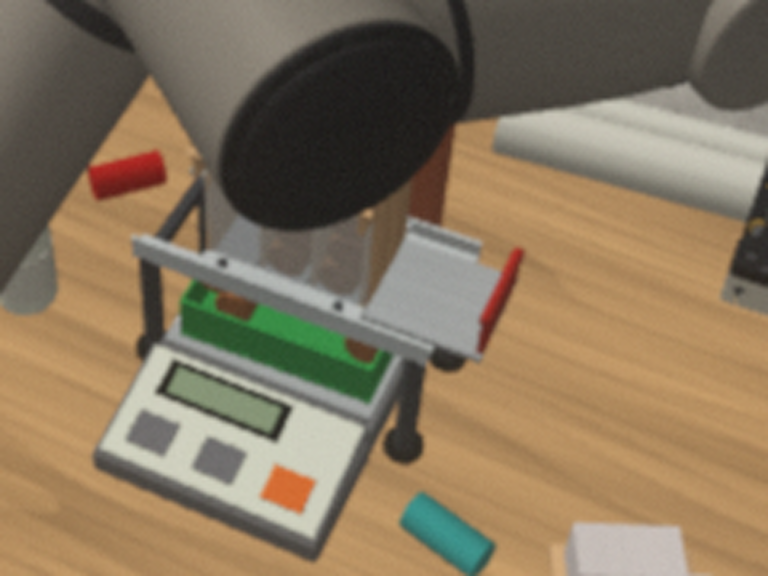

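View pics/top8.png

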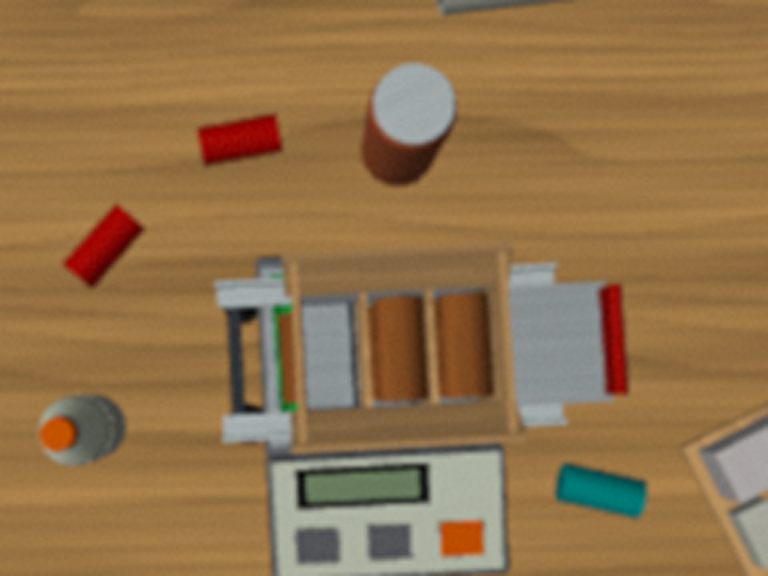

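```bash
python3 -c "
from plant import bot
print(bot.close_job(), bot.get_obs()['time'])"
```

```text
the job is handed in; nothing more can be done
the job is handed in; nothing more can be done
```

The job is done and handed in at about 14 s of robot time.

- **Tare:** I pressed the orange key with shut fingers until it gave at about 4.3 N, then held it at about 8 N for 0.3 s. I did not touch the grey keys. The display stays blank, so the force reading is the only sign that the key answered.
- **Gate:** I drew it out about 49–50 mm by my estimate. The three rounds of the first bay dropped into the tray. I stopped just short of the 52 mm setting, so the black line never showed and I could not check against it.
- **Closing:** I pushed the gate back until the fingertip stopped moving while the force rose from 12 to 19 N. The last top picture shows the handle about 1.5 mm further in than at the start.
- **Final views:** The first bay is empty onto the closed gate, bays 2 and 3 are full, and the tray is on the scale. The glue bottle, the can, the loose red rounds, the turquoise round and what was in view of the massing model look unmoved, and the robot is clear with no contact force.
- **Weaker check:** Only two rounds showed clearly in the tray in the side view. I identified the third as stacked on another from its outline in both views; the two-view fit for it was loose, about 8 mm.

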